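# Hold the punch chest open

### The arm

A 6-joint arm with a two-finger parallel gripper is mounted at the origin on the work surface. World frame = base frame: x ahead of the robot, y to its left, z up, the work surface at z = 0. Lengths are in m, angles in rad, forces in N, time in s.
With the tool pointing down it reaches from about 0.35 to 0.925 m from the base axis. Payload 6.4 kg.
Tool frame: the origin (TCP) lies at the very end of the fingers, on their centre line; the grasp point (between the pads) lies env.grip_point_offset behind it (env.grip_point_offset is the distance from the TCP to the grasp point, in m); z points along the fingers, y is the line along which they close (so a half turn about z gives the same grasp; the last joint's range is limited). The gripper opens to 85 mm and grips with 20 to 120 N. Pads are 22 mm wide; open, the fingers measure 114 mm over their backs; the gripper's body (76 mm by 85 mm) begins 54 mm behind the grasp point. The pads swing forward as they close: fully open they stand 13 mm farther back than shut.
Start: joints at [-1.495, 0.245, 1.558, -0, 1.339, -0.174], TCP at [0.161, -0.63, 0.231] pointing down, gripper open.
Joint ranges: [-3.13, 3.13], [-1.02, 2.26], [0.13, 2.54], [-0.95, 4.09], [0.21, 2.88], [-2.74, 2.74]. Speed limits (rad/s): [2.57, 2.57, 3.14, 3.14, 3.14, 3.14].

### API

Orientations are given as a 3x3 rotation matrix whose columns are the frame's x, y, z axes.
In Python, from cell import env, kin, vision, order gives the robot as it stands. Calls block until the motion is done:
- env.move_ptp(position, orientation): joint-space move of the TCP to a pose.
- env.move_l(position, orientation=None, max_speed=0.15): straight line of the TCP; orientation=None keeps the orientation; max_speed is the mean speed in m/s.
- env.move_j(angles): joint-space move.
- env.grip(opening, f_grip=None): opening from 0.0 (shut) to 1.0 (fully open); f_grip is the grip in N (None keeps the last); returns when the fingers have stopped.
- env.hold(seconds).
- kin.solve_ik(position, orientation): joint angles nearest the present ones, or None.
- env.get_state(): the state.
- vision.snapshot(name): name is "scene" or "side" or "wrist"; returns the picture (420x560x3 uint8, blue, green, red); there is no depth.
- vision.calibration(name): a dict with "intrinsics" (3x3 intrinsics, pixels), "cam_to_world" (4x4, takes a point from camera to world coordinates); the wrist camera has in their place "T_tool_cam" (4x4, takes a point from camera to tool coordinates, whose origin is the TCP and whose axes are the flange's). Camera axes: x right, y up, looking along -z (the intrinsics and any distortion apply to the point x, -y, -z); pixel columns grow to the right and rows downward; lengths in m; the calibration is good to about 2 mm. The wrist camera is an equidistant fisheye: a pixel r from the principal point sees the ray r / f radians off the axis. A picture is of the moment at which its call begins: read the wrist's pose just before it. calibration takes no time and is no camera call.
A pose or a line that the arm cannot do raises env.IKError and nothing moves.
- order.hand_in(): hands the job in; it is judged then, once.
The state is a dict: "t": time; "qpos": joint angles; "qvel": joint speeds; "joint_efforts": joint torques, N m; "tool_pos": TCP position; "orientation": TCP orientation; "contact_force": force on the tool from outside, world axes, zero at the start; "torque": the same for the moment, N m; "finger_gap": opening from 0.0 (shut) to 1.0 (fully open); "grasp_force": force on a finger pad.
Only numpy, scipy, OpenCV 4.12 (cv2) and the standard library are available. Lean on these libraries where they do the work, as an engineer would, in place of code of your own. Each camera call takes 0.05 s, during which the arm holds its last target. There are 200 camera calls.

### The job

I need a punch from the wooden chest and have no hand free: lift its lid, which has a ball pull, and finish still holding it open at 45 degrees or more, because it swings shut when let go. A gentle tug will tell you whether the lid is caught: if it comes up freely just carry on, but if it is caught let it down, give the round knob on the front deck a quarter turn either way to release it, and lift again, never wrenching the lid against its catch. Leave the bench block, hammer and file where they lie.

Things in the scene. Friction and masses are not known exactly. Their poses are not given: they have to be found in the camera images.
- chest: Dark wooden chest (front deck a lighter brown) fixed to the bench, 78 mm high. Origin at bench level; in its own frame (x from front deck to hinge, y left, z up) it spans x -130 to 110 mm, y -110 to 110 mm. The top is a fixed front deck (x -130 to -50) and, level with it, the shut lid (x -50 to 110).
- lid (a joint): Lid angle, rad: 0 shut, grows as the front edge rises, stop at 1.3. It turns about the line through lid_hinge along the chest's y. A weak spring and its weight close it from any angle (2 to 5 N at the pull holds it). If caught, it lifts only 0.03 to 0.04 rad (5 mm at the pull) and stops hard; otherwise it lifts freely.
- lid_hinge (a point): Middle of the lid's hinge line, on the far edge of the chest, at chest (110, 0, 70) mm. Axes as the chest's.
- pull (a point): Centre of the brass ball pull, 24 mm in diameter, on a 10 mm stem on the lid, near its front edge, right of the middle, 34 mm above the lid's top. Lid shut: at chest (-30, -35, 112) mm, so 140 mm before and 42 mm above the hinge line. Moves with the lid.
- knob (a point): Point on the axis of the round knurled steel catch knob on the deck, at the height to grip it; fixed, at chest (-80, 55, 104) mm. The knob is 34 mm in diameter, 90 to 116 mm above the bench, turns without end about the vertical with light friction (0.08 N m) and stays where it is left. Its looks do not show whether it is caught.
- catch_plate: Fixed steel disc under the knob, 50 mm across, 3 mm thick. Origin on the knob's axis at bench level. Hidden under the deck the knob turns a straight bar, alike at both ends, that catches the lid when within about 0.5 rad of the chest's x axis. A turn of 1.2 to 1.6 rad either way frees a caught lid but may catch a free one. Caught or free at the start by chance.
- bench_block: Loose steel bench block 80 x 80 x 18 mm lying left of the chest; leave alone. Origin under its centre.
- hammer: Loose hammer, 250 mm long, wooden handle, lying right of the chest; leave alone. Origin under its middle, x along it towards the head.
- file: Loose file with wooden handle, 255 mm long, 26 mm high, lying beyond the chest; leave alone. Origin at bench level near its middle, x along it towards the tip.

How it is judged:
On the way, in this order (a step that is already met when the one before it is completed fails the run):
1. the lid is lifted off its seat (tugged or opened) (value of joint lid above 0.015 rad), for 0.1 s.
2. the lid is open at 40 degrees or more (value of joint lid above 0.7 rad), for 0.2 s.
At the end, for the whole second after the job is handed in: The lid stands open at more than 0.70 rad (40 degrees), still (slower than 0.1 rad/s), held by the gripper's fingers (contact over 0.5 N) with nothing else propping it, and the bench block, hammer and file are within 30 mm of where they lay (value of joint lid above 0.7 rad and velocity of joint lid between -0.1 and 0.1 rad/s and contact force between the fingers and lid above 0.5 N and contact force between lid and bench_block below 0.2 N and contact force between lid and hammer below 0.2 N and contact force between lid and file below 0.2 N and distance of each of bench_block, hammer, file from where it was at the start of the episode below 0.03 m); the arm keeps its last pose, push and grip.
It fails at once if the lid is wrenched against the catch with more than 45 N (contact force between lid and catch_plate above 45 N).
It fails at once if the bench block, hammer or file is shoved away by 30 mm or more (distance of any of bench_block, hammer, file from where it was at the start of the episode above 0.03 m).
It also fails if it takes over 58 s, if anything falls off the work surface, if the arm or the gripper's body presses on something with over 40 N, if the wrist force passes 120 N, or if a joint passes its speed limit or range.

## Working session

There is one attempt and no reset: what is moved stays moved. The work goes in short steps, each a Python script; the robot and the scene stay as the last script left them, time stands still between calls to the robot, and variables do not carry over. Pictures are saved under pics/ and viewed, at most 10 in all, crops included, and the job is handed in when it is done.

```bash
mkdir -p pics; ls
python3 - <<'E'
from cell import env,kin,vision,order
import cv2,numpy as np
for n in ("scene","side"):
    cv2.imwrite(f"pics/{n}0.png",vision.snapshot(n)); c=vision.calibration(n); print(n,c)
print(vision.calibration("wrist"),env.grip_point_offset,env.get_state())
E
```

```text
pics
scene {'intrinsics': array([[504.20772134,   0.        , 278.95471964],
       [  0.        , 504.20772134, 203.84915035],
       [  0.        ,   0.        ,   1.        ]]), 'cam_to_world': array([[-0.157428  , -0.77963718,  0.6061207 ,  1.28491295],
       [ 0.98742448, -0.13326533,  0.08504851,  0.1224716 ],
       [ 0.0144679 ,  0.61188743,  0.79081253,  0.90595654],
       [ 0.        ,  0.        ,  0.        ,  1.        ]])}
side {'intrinsics': array([[386.13936538,   0.        , 276.9302187 ],
       [  0.        , 386.13936538, 213.72514586],
       [  0.        ,   0.        ,   1.        ]]), 'cam_to_world': array([[-0.99974354, -0.02206479,  0.00509901,  0.63061988],
       [ 0.01638787, -0.54948373,  0.83534368,  0.6460448 ],
       [-0.01562986,  0.83521301,  0.5497044 ,  0.51191718],
       [ 0.        ,  0.        ,  0.        ,  1.        ]])}
{'intrinsics': array([[325.1922621 ,   0.        , 285.52042195],
       [  0.        , 325.1922621 , 208.80274472],
       [  0.        ,   0.        ,   1.        ]]), 'T_tool_cam': array([[-1.12341407e-03,  9.53367163
[... 444 characters left out ...]
01]), 'qvel': array([ 1.05570488e-03, -1.90754621e-03, -4.28791188e-03, -7.15707848e-04,
       -2.31670022e-05, -2.66081375e-04]), 'joint_efforts': array([-1.64291100e-05, -4.30676544e+01, -3.27126467e+01, -1.36419771e-04,
        2.87957817e-03,  6.07501804e-06]), 'tool_pos': array([ 0.16065253, -0.62930988,  0.23027561]), 'orientation': array([[ 9.68967685e-01,  2.47187402e-01, -1.17818786e-04],
       [ 2.47187218e-01, -9.68966122e-01,  1.77039484e-03],
       [ 3.23456888e-04, -1.74457868e-03, -9.99998426e-01]]), 'contact_force': array([ 0.15306443,  0.60108737, -0.47621465]), 'torque': array([-0.04151622,  0.00229449, -0.06227386]), 'grasp_force': 0.0, 'finger_gap': 0.9941829587462864}
```

View pics/scene0.png

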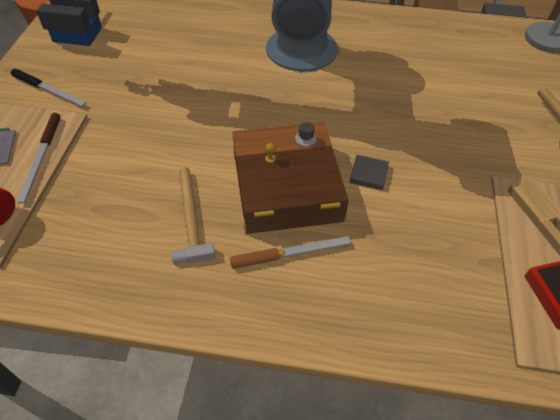

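View pics/side0.png

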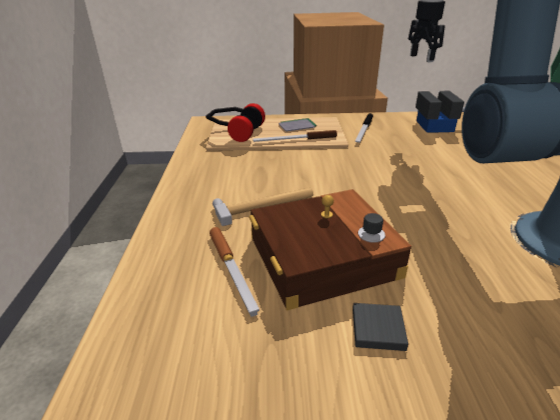

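The scene view shows the ball pull at about (270,147), the knob at (306,130) and the hinge at the edge farthest from the robot. The side view shows the ball at (327,201) and the knob at (373,222). Next I refine these with masks and triangulate.

```bash
cat > h.py <<'E'
import cv2,numpy as np
from cell import env,kin,vision,order
def ray(n,px,st=None):
    c=vision.calibration(n);K=c["intrinsics"]
    x=(px[0]-K[0,2])/K[0,0];y=(px[1]-K[1,2])/K[1,1]
    if n=="wrist":
        r=np.hypot(x,y);s=np.sin(r)/max(r,1e-9);d=np.array([x*s,-y*s,-np.cos(r)])
        T=np.eye(4);T[:3,:3]=st["orientation"];T[:3,3]=st["tool_pos"];M=T@c["T_tool_cam"]
    else: d=np.array([x,-y,-1.]);M=c["cam_to_world"]
    d=M[:3,:3]@d
    return M[:3,3],d/np.linalg.norm(d)
def plane(n,px,z,st=None):
    o,d=ray(n,px,st);return o+d*(z-o[2])/d[2]
def tri(rays):
    A=[np.eye(3)-np.outer(d,d) for o,d in rays]
    p=np.linalg.solve(sum(A),sum(a@o for a,(o,d) in zip(A,rays)))
    return p,[np.linalg.norm(a@(p-o)) for a,(o,d) in zip(A,rays)]
def blobs(mask,off=(0,0),amin=15):
    n,l,s,c=cv2.connectedComponentsWithStats(mask.astype(np.uint8))
    return [(np.round(c[i]+off,1),s[i]+np.r_[off,0,0,0]) for i in range(1,n) if s[i,4]>=amin]
E
python3 - <<'E'
from h import *
for n,w,k in (("scene",(255,135,285,170),(290,115,325,150)),("side",(312,185,345,225),(355,208,392,245))):
    im=cv2.imread(f"pics/{n}0.png");
    for w_,f in ((w,'y'),(k,'k')):
        a=im[w_[1]:w_[3],w_[0]:w_[2]];h=cv2.cvtColor(a,cv2.COLOR_BGR2HSV)
        m=(abs(h[...,0].astype(int)-24)<8)&(h[...,1]>120)&(h[...,2]>70) if f=='y' else (h[...,1]<90)&(h[...,2]<80)
        print(n,f,blobs(m,w_[:2]))
        if f=='y': print(''.join('\n'+''.join('#' if v else '.' for v in r) for r in m))
im=[cv2.imread(f"pics/{n}0.png")[r[1]:r[1]+110,r[0]:r[0]+150] for n,r in (("scene",(220,115)),("side",(250,180)))]
cv2.imwrite("pics/crop.png",np.vstack([cv2.resize(i,None,fx=2.7,fy=2.7,interpolation=cv2.INTER_CUBIC) for i in im]))
E
```

```text
scene y [(array([269.9, 152.6]), array([265, 143,  11,  20, 177]))]

..............................
..............................
..............................
..............................
..............................
..............................
..............................
..............................
.............#####............
...........########...........
...........#########..........
..........###########.........
..........###########.........
..........###########.........
..........##########..........
...........#########..........
...........#########..........
............#######...........
.............#####............
.............#####............
...........#########..........
..........##########..........
..........###########.........
..........###########.........
..........###########.........
..........###########.........
...........#########..........
.............#####............
..............................
..............................
..............................
..............................
..............................
........
[... 916 characters left out ...]
.#####...............
.............#####...............
.............####................
.............####................
.............####................
...........#######...............
..........##########.............
.........############............
.........############............
.........############............
..........##########.............
............#######..............
.................................
.................................
.................................
.................................
.................................
.................................
.................................
side k [(array([372.5, 223.7]), array([363, 214,  20,  21, 330]))]
```

View pics/crop.png

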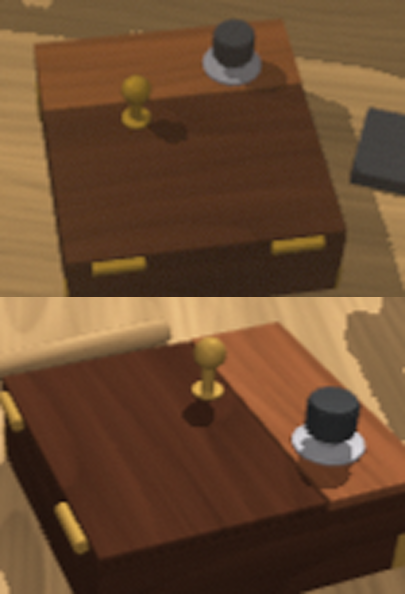

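The crop shows the ball with its flange, the knob on its disc, and the four top corners of the chest. The scene corners are about (233,131.7), (327.4,123.1), (347,200.9) and (244.8,212).

Run:
```python
from h import *
P,e=tri([ray("scene",(270,147.8)),ray("side",(326.5,200.5))]);print("pull",P,e)
k,e=tri([ray("scene",(306.1,130.9)),ray("side",(372.5,223.7))]);print("knob",k,e)
v=k-P;print(np.hypot(*v[:2]),"exp .103; yaw",np.arctan2(v[1],v[0])-np.arctan2(.09,-.05))
C=[plane("scene",p,.078) for p in ((233,131.7),(327.4,123.1),(347,200.9),(244.8,212))]
for c in C: print(c)
for i,j in ((1,0),(2,3)): d=C[i]-C[j];print(np.linalg.norm(d),np.arctan2(-d[0],d[1]))
for i,j in ((3,0),(2,1)): d=C[i]-C[j];print(np.linalg.norm(d),np.arctan2(d[1],d[0]))
print(np.mean(C,0))
```

```text
pull [ 0.52762107 -0.00629292  0.11179838] [np.float64(0.0004242132265573082), np.float64(0.0004242132265573174)]
knob [0.45112861 0.06379394 0.10198232] [np.float64(0.00010086410990029354), np.float64(0.00010086410990018704)]
0.10374615669793112 exp .103; yaw 0.32197247313587507
[ 0.45841342 -0.10563537  0.078     ]
[0.39148213 0.10868009 0.078     ]
[0.61864486 0.17247888 0.078     ]
[ 0.6829587  -0.03221868  0.078     ]
0.2245237559705716 0.3027050664041937
0.2145631843043645 0.30442338728675983
0.23624265534394218 0.31600108395829934
0.23595166641247625 0.2737972628099863
[0.53787477 0.03582623 0.078     ]
```

```bash
cat >> h.py <<'E'
yaw=.305
X=np.array([np.cos(yaw),np.sin(yaw),0]);Y=np.array([-X[1],X[0],0]);Z=np.array([0,0,1.])
R=np.c_[X,-Y,-Z]
pull=np.array([.5276,-.0063,.1118]);knob=np.array([.4511,.0638,.104])
E
python3 - <<'E'
from h import *
env.move_ptp([*pull[:2],.22],R); env.grip(1.0); env.hold(.3)
s=env.get_state(); im=vision.snapshot("wrist"); cv2.imwrite("pics/w1.png",im)
print(s["t"],s["tool_pos"],s["qpos"],s["contact_force"])
for n,p in (("pull",pull),("knob",knob)):
    c=vision.calibration("wrist");T=np.eye(4);T[:3,:3]=s["orientation"];T[:3,3]=s["tool_pos"]
    q=np.linalg.inv(T@c["T_tool_cam"])@np.r_[p,1];r=np.hypot(q[0],q[1]);a=np.arctan2(r,-q[2])*325.19
    print(n,285.52+q[0]/r*a,208.8-q[1]/r*a)
E
```

```text
3.175 [ 0.52761536 -0.0063347   0.22002671] [-2.27049155e-01 -3.26090622e-02  1.87969323e+00 -1.67848892e-05
  1.29444072e+00  1.03877580e+00] [-0.37138072 -0.18622343  0.33384532]
pull 286.0773506843063 206.27884283719143
knob 187.67559795060515 258.3213220614764
```

View pics/w1.png

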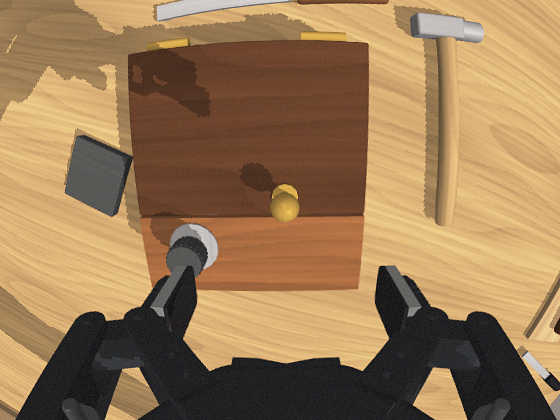

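The wrist view shows the ball at (285,207) and the knob near (187,255). Both match the projected (286,206) and (188,258), and the chest edges line up with the tool. I go down, grip and tug in small, force-watched steps.

Run:
```python
from h import *
env.move_l([*pull[:2],.092],R,.08)
env.grip(0.0,40); env.hold(.2)
s=env.get_state();f0=s["contact_force"];p0=s["tool_pos"];print(s["t"],p0,s["finger_gap"],s["grasp_force"],f0)
for dz in np.arange(.0015,.0121,.0015):
    th=dz/.14
    dx=.042*np.sin(th)+.14*(1-np.cos(th))
    env.move_l(p0+dx*X+dz*Z,R,.02);env.hold(.1)
    s=env.get_state();f=s["contact_force"]-f0;print(dz,s["tool_pos"]-p0,f.round(1),s["finger_gap"])
    if abs(f[2])>12 : break
print(s["t"])
```

```text
5.7833 [ 0.5272169  -0.00553804  0.09189552] 0.2555549483345564 39.01026785373688 [-2.63554222  5.22849429  2.63310541]
0.0015 [0.00028661 0.00013718 0.00118887] [ 2.5 -2.8 -4.8] 0.2550077206568009
0.003 [0.00081934 0.00031488 0.00293133] [ 2.8 -3.1 -5.1] 0.2514482888176881
0.0045000000000000005 [0.00127486 0.00045642 0.0044622 ] [ 2.6 -2.7 -5. ] 0.2518774975086648
0.006 [0.00164019 0.00061209 0.00570909] [ 3.6 -3.5 -8.3] 0.25285084090337007
0.0075 [0.00182239 0.00074088 0.00662264] [  6.9  -4.8 -17.5] 0.2533282810262498
7.5333
```

The force jumps at about 5 mm (5 N to 17 N), so the lid is caught. I let it down, give the knob a quarter turn, then tug again.

Run:
```python
from h import *
from scipy.spatial.transform import Rotation as Ro
env.move_l([.5272,-.0055,.092],R,.02); env.grip(1.0)
env.move_l([.5272,-.0055,.17],R,.1)
k=knob+[-.0004,.0006,0]
env.move_l([*k[:2],.17],R,.12)
print(env.get_state()["qpos"][5])
env.move_l([*k[:2],.086],R,.08); env.grip(0.0,60); env.hold(.1)
s=env.get_state();print(s["t"],s["tool_pos"],s["finger_gap"],s["grasp_force"],s["contact_force"])
p=s["tool_pos"]
for a in np.arange(.29,1.46,.29):   # keep the TCP on the axis
    env.move_l([*p[:2],.086],Ro.from_rotvec([0,0,a]).as_matrix()@R)
    s=env.get_state();print(round(a,2),s["t"],s["qpos"][5],s["contact_force"].round(1),s["torque"].round(2),s["tool_pos"])
env.grip(1.0);env.move_l([*p[:2],.19],None,.1)
cv2.imwrite("pics/w2.png",vision.snapshot("side"))
print(env.get_state()["t"])
```

```text
1.1577195036018313
12.5 [0.45089009 0.06434769 0.08641326] 0.37827359912774694 59.26346719264984 [-3.01109116 -0.50766559  5.59089032]
0.29 12.9417 0.8674589673451415 [-2.9 -0.   6. ] [-0.06  0.44  0.07] [0.45097864 0.06421841 0.08643002]
0.58 13.3833 0.5774249834303772 [-2.7 -0.5  5.4] [-0.09  0.34  0.01] [0.45105327 0.06414473 0.08642233]
0.87 13.825 0.2881395494009954 [-2.  -1.7  5.3] [-0.15  0.29  0.06] [0.45116851 0.06406943 0.0864234 ]
1.16 14.2667 0.00044228070169023513 [-1.5 -1.4  5. ] [-0.3   0.3   0.05] [0.45130709 0.06404352 0.08642522]
1.45 14.7083 -0.28820725437496597 [-1.  -2.   4.4] [-0.39  0.18  0.13] [0.45142118 0.06405964 0.0864186 ]
16.5167
```

Run:
```python
from h import *
a=np.array([.5272,-.0055,0])
env.move_l(a+.17*Z,R,.12)
env.move_l(a+.092*Z,R,.08); env.grip(0.0,40); env.hold(.2)
s=env.get_state();f0=s["contact_force"];p0=s["tool_pos"];print(s["t"],p0,s["finger_gap"],f0)
for th in [.01,.02,.03,.04,.05,.06,.08,.1,*np.arange(.2,.96,.1),.97]:
    c,q=np.cos(th),np.sin(th)
    env.move_l(p0+(.14*(1-c)+.042*q)*X+(.14*q+.042*(c-1))*Z,R,.02 if th<.1 else .06)
    s=env.get_state();f=s["contact_force"]-f0;print(round(th,2),f.round(1),round(s["finger_gap"],3),round(s["grasp_force"],1))
    if f[2]<-14: print("STOP");break
env.hold(.5);s=env.get_state();print(s["t"],s["tool_pos"],s["finger_gap"],s["grasp_force"],s["contact_force"]-f0)
cv2.imwrite("pics/side3.png",vision.snapshot("side"))
```

```text
20.05 [ 0.5271803  -0.00545647  0.09205512] 0.2566973745832981 [-0.97207964  0.58387498  1.57474718]
0.01 [ 2.3 -0.6 -4. ] 0.257 39.2
0.02 [ 1.6 -0.7 -3.7] 0.252 39.2
0.03 [ 1.7 -1.  -4.3] 0.253 39.2
0.04 [ 0.6 -1.1 -3.9] 0.256 39.2
0.05 [ 1.1 -1.1 -4.5] 0.256 39.3
0.06 [ 0.5 -1.3 -2.7] 0.257 39.3
0.08 [-1.  -1.5 -4. ] 0.254 39.3
0.1 [-0.1 -1.5 -3.3] 0.25 39.3
0.2 [-1.7 -0.8 -4.1] 0.252 39.3
0.3 [-0.4  0.7 -5. ] 0.256 39.2
0.4 [-0.3  1.6 -5.2] 0.25 39.3
0.5 [-0.1  2.1 -6.4] 0.252 39.3
0.6 [-0.   4.3 -6.4] 0.253 39.4
0.7 [-1.5  4.1 -6.6] 0.251 39.6
0.8 [-1.9  4.9 -7.6] 0.254 39.6
0.9 [-2.   4.3 -5.9] 0.251 39.7
0.97 [-3.2  4.1 -6.6] 0.251 39.7
26.05 [0.6181743  0.02398012 0.18911591] 0.2486592789651942 39.7353458404541 [-2.21666833  4.61500276 -6.35225434]
```

View pics/side3.png

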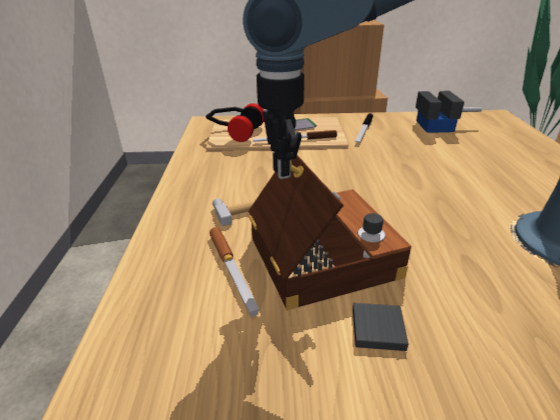

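The side view shows the lid standing well open. The fingers at (285,165) hold the ball with the grip gap unchanged, and the block, hammer and file are where they were.

```bash
python3 -c "
from cell import order
print(order.hand_in())"
```

```text
the job is handed in; nothing more can be done
None
```

The lid was caught, so I let it down, gave the knob about a quarter turn and lifted again; I handed in with the gripper holding it open at about 55 degrees (worked out from the arm's position), and in the last picture the bench block, hammer and file had not moved.

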